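# Grease the rolling mill's gearbox behind its swivel cover

### The arm

A 7-joint arm with a two-finger parallel gripper is mounted at the origin on a cart in front of the work surface, level with it; the furniture and walls round the work are solid. World frame = base frame: x ahead of the robot, y to its left, z up, the work surface at z = 0. Lengths are in mm, angles in rad, forces in N, time in s.
With the tool pointing down it reaches from about 425 to 975 mm from the base axis. Payload 16.7 kg.
Tool frame: the origin (TCP) lies between the finger pads; the fingertips stand 17 mm ahead of it and the grasp point (between the pads) lies 2 mm behind it (ctrl.nose_length is the distance from the TCP to the fingertips, in mm); z points along the fingers, y is the line along which they close (so a half turn about z gives the same grasp; the last joint's range is limited). The gripper opens to 85 mm and grips with 20 to 120 N. Pads are 22 mm wide; open, the fingers measure 114 mm over their backs; the gripper's body (76 mm by 85 mm) begins 54 mm behind the grasp point. The pads swing forward as they close: fully open they stand 13 mm farther back than shut.
Start: joints at [-1.446, 0.426, 0.074, 1.606, -0.034, 1.111, -0.067], TCP at [182.521, 649.818, 248.302] pointing down, gripper open.
Joint ranges: [-2.85, 2.85], [-0.5, 2.14], [-1.23, 1.37], [0.21, 2.46], [-1.02, 4.16], [0.16, 2.05], [-2.73, 2.73]. Speed limits (rad/s): [1.89, 1.89, 2.39, 2.39, 3.01, 3.01, 3.01].

### API

Orientations are given as a rotation vector (axis times angle).
In Python, from rig import ctrl, optics gives the robot as it stands.
- The arm moves only by the tool send_rows, never from a script. Its argument "targets" is one flat list of numbers, 6 for each row, row after row: the shift along the tool's x, y, z as a fraction of full scale, then the turn, a rotation vector about the tool's x, y, z as a fraction of full scale. In form: [x, y, z, wx, wy, wz, x, y, z, wx, wy, wz, ...]. A call has 1 to 5 rows; each row shifts and turns the commanded pose from where the row before left it, along the tool's axes as they then stand; what a row does not reach is not made up. Full scale, the value 1, is 50 mm for a shift and 45 degrees for a turn. A row lasts 1/12 s, in which the tool goes at most 41.7 mm and 7.16 degrees, less where a joint would pass 70% of its speed; a pose out of reach is approached as far as the arm can. A call with a number of a shift or a turn outside -1 to 1 is refused whole. A call with a gripper value outside its range is refused whole. "gripper" is the opening, from 0 (shut) to 1 (fully open), set as the call begins (left out, the last holds). The fingers move at their own pace and stop on an object; "grip_force" is the grip in N (left out, the last holds). Time passes only in rows, so rows that do not move let the fingers close. It gives the time, the measured TCP pose, the force, the opening and the grip force at its end, in the units of the state.
- ctrl.get_obs(): the state, without advancing time (a new reading comes with each control period).
- optics.capture(name): name is "side" or "top"; returns (picture, depth): 420x560x3 uint8, red, green, blue; 420x560 float32, mm along the optical axis (not along the pixel's ray), 0 where there is no reading.
- optics.camera_params(name): a dict with "mtx" (3x3 intrinsics, pixels), "dist" ([k1, k2, p1, p2, k3] as OpenCV has them; the pictures are not rectified), "xyz" and "attitude" of the camera in the world. Camera axes: x right, y up, looking along -z (the intrinsics and any distortion apply to the point x, -y, -z); pixel columns grow to the right and rows downward; lengths in mm; the calibration is good to about 2 mm. A picture is of the moment at which its call begins. camera_params takes no time and is no camera call.
- ctrl.hand_in(): hands the job in; it is judged then, once.
The state is a dict: "time": time; "qpos": joint angles; "qvel": joint speeds; "joint_torque": joint torques, N m; "eef_pos": TCP position; "orientation": TCP orientation; "contact_force": force on the tool from outside, world axes, zero at the start; "wrist_torque": the same for the moment, N m; "gripper_width": opening from 0.0 (shut) to 1.0 (fully open); "grasp_force": force on a finger pad.
Only numpy, scipy, OpenCV 4.12 (cv2) and the standard library are available. Lean on these libraries where they do the work, as an engineer would, in place of code of your own. Each camera call takes 0.05 s, during which the arm holds its last target. There are 200 camera calls.

### The job

The small rolling mill's gearbox is due for grease. Swing the flat cover on top of the gearbox sideways on its pivot screw, clear of the grease port; take the push-type grease gun out of its stand, set its nozzle tip in the funnel nipple in the port and push the gun down for a full stroke of its spring nozzle, holding it down for a moment. Then stand the gun upright back in its stand and swing the cover fully home over the port again; leave the other things on the bench where they lie.

Things in the scene. Friction and masses are not known exactly. Their poses are not given: they have to be found in the camera images.
- mill: green electric rolling mill, bolted down, base 172 x 252 mm. Origin: centre of its underside, on the worktop; z up, -x its front (to the robot), +y the side of the rolls. Gearbox with grey lid at the -y end: x -73 to 73, y -117 to -15, lid top at 100 mm. Roll stand: x -60 to 20, y -18 to 110, 128 mm tall, with a black dial on it at (-20, 46) up to 147 mm. Stop pin at (-31, -53)
- cover (a joint): angle (rad) of the flat steel swivel cover on the gearbox lid: 0 = home over the port, at its stop; it grows counter-clockwise seen from above (knob end to the mill's -y side), stop at 2.0. It stays where left (about 1.2 N at the knob moves it). Plate 4 mm, top face at 105 mm: 46 mm disc over the port, 25 mm wide arm to the pivot. The port is clear of it from about 0.9 on
- cover_pivot (a point): axis of the pivot screw at the cover's top face (105 mm above the worktop), at x 32, y -76 mm of the mill; the screw head stands 4 mm above it. The port's centre lies 50 mm and the knob 74 mm from this axis, both towards the mill's -x when the cover is home
- cover_knob (a point): middle of the black knob on the free end of the cover, 118 mm above the worktop; moves with the cover. The knob is round and upright, 18 mm in diameter, from 105 to 129 mm above the worktop. Pinch it from above or push it from the side
- nipple (a point): centre of the mouth of the brass funnel nipple, 98.5 mm above the worktop, at x -18, y -76 mm of the mill, in the middle of the grease port: a round well, 36 mm across and 15 mm deep, in the gearbox lid. The funnel is 19 mm wide inside at its mouth and cone-shaped, so the nozzle's ball tip centres itself; seated, the tip's lowest point is about 9.5 mm below this point
- gun: push-type grease gun, 0.25 kg, 126 mm long, upright in its stand. Origin: on its axis, underside of the black finger flange (46 mm across, z 0 to 6); z up. Red barrel 30 mm in diameter z 6 to 46, metal cap 33 mm z 46 to 60. Below: cone 29 to 15 mm z 0 to -18, then a nozzle with a 14 mm ball tip to z -66. Grip the barrel from above, fingertips just over the flange, which takes the push
- gun_tip (a point): lowest point of the nozzle's ball tip, on the gun's axis, 66 mm below the gun's origin when the nozzle is sprung out
- gun_nozzle (a joint): how far the spring nozzle is pushed into the gun, m: 0 = sprung out, 0.012 = full stroke (hard stop). It takes about 7 N to start and 11 N to bottom
- gun_stand: heavy fixed stand of the gun: 72 mm round foot and an open grey tube, 44 mm outside, 34 mm inside, rim 88 mm above the worktop. Origin: centre of its underside, on the worktop. The gun hangs in it with its flange on the rim (gun's origin 88 mm above the stand's); the cone under the flange fits the tube with 2.5 mm clearance all round
- bench_block: bystander: grey steel bench block, 64 x 64 x 16 mm; origin at its underside
- alu_bowl: bystander: small aluminium bowl, 90 mm across, 29 mm tall; origin at its underside
- drill_tin: bystander: flat dark green tin, 56 x 90 x 20 mm; origin at its underside
- pliers_cutter: bystander: cutting pliers with black handles lying flat, 39 x 138 x 11 mm; origin at the underside
- bottle_1: bystander: small brown dropper bottle, 34 mm across, 102 mm tall; origin at its underside
- file_half: bystander: needle file with a wooden handle, 162 mm long, 12 mm thick; origin at its underside
There are look-alikes about, which are no part of the job. Leave any yellow look-alike of the gun_stand alone.

How it is judged:
By the outcome, as a careful person would: the job done as asked, in the order asked, and still so for the second after the job is handed in, with the robot touching nothing.
It also fails if it takes over 64 s, if anything falls off the work surface, if the arm or the gripper's body presses on something with over 40 N, if the wrist force passes 120 N, or if a joint passes its speed limit or range.

## Working session

There is one attempt and no reset: what is moved stays moved. The work goes in short steps, Python scripts to look and compute and a tool call to move; the robot and the scene stay as the last step left them, time stands still between calls to the robot, and variables do not carry over. Pictures are saved under pics/ and viewed, at most 10 in all, crops included, and the job is handed in when it is done.

Besides the shell and the picture viewer there is one more tool, called by a JSON object that holds its "op" and its "data". send_rows: Moves the arm, as the interface text tells. Shift numbers are shares of 50 mm and turn numbers shares of 45 degrees, none past 1 either way. Its arguments: {"type":"object","properties":{"targets":{"type":"array"},"gripper":{"type":"number"},"grip_force":{"type":"number"}},"required":["targets"]}

```bash
mkdir -p pics; ls; cat > h.py <<'E'
import numpy as np, cv2
from scipy.spatial.transform import Rotation as R
from rig import ctrl, optics
def cam(n):
    p=optics.camera_params(n); a=np.array(p["attitude"],float)
    M=a if a.shape==(3,3) else R.from_rotvec(a).as_matrix()
    return np.array(p["mtx"],float),np.array(p["dist"],float),np.array(p["xyz"],float),M
def ray(n,uv):
    K,d,t,M=cam(n)
    q=cv2.undistortPoints(np.array(uv,float).reshape(-1,1,2),K,d).reshape(-1,2)
    v=np.c_[q[:,0],-q[:,1],-np.ones(len(q))]@M.T
    return t,v
def plane(n,uv,z):
    t,v=ray(n,uv); return t+v*((z-t[2])/v[:,2])[:,None]
def two(n1,uv1,n2,uv2):
    a,u=ray(n1,uv1);b,w=ray(n2,uv2);u=u[0];w=w[0]
    s=np.linalg.lstsq(np.c_[u,-w],b-a,rcond=None)[0]
    p,q=a+u*s[0],b+w*s[1]; return (p+q)/2,np.linalg.norm(p-q)
def proj(n,P):
    K,d,t,M=cam(n); c=(np.atleast_2d(P)-t)@M; c=c*[1,-1,-1]
    return cv2.projectPoints(c,np.zeros(3),np.zeros(3),K,d)[0].reshape(-1,2)
def depthpts(n,dep):
    K,d,t,M=cam(n); h,w=dep.shape
    uv=np.stack(np.meshgrid(np.arange(w),np.arange(h)),-1).reshape(-1,2)
    q=cv2.undistortPoints(uv.astype(float).reshape(-1,1,2),K,d).reshape(-1,2)
    z=dep.reshape(-1,1)
    return (np.c_[q[:,0],-q[:,1],-np.ones(len(q))]*z@M.T+t).reshape(h,w,3)
E
python3 - <<'E'
from h import *
for n in("side","top"):
    im,d=optics.capture(n); np.savez(f"{n}0.npz",im=im,d=d)
    cv2.imwrite(f"pics/{n}0.png",im[:,:,::-1]); print(optics.camera_params(n))
o=ctrl.get_obs(); print(o); print(R.from_rotvec(o["orientation"]).as_matrix().round(3),ctrl.nose_length)
E
```

```text
pics
{'mtx': array([[521.8491151 ,   0.        , 284.14545996],
       [  0.        , 521.8491151 , 211.64627338],
       [  0.        ,   0.        ,   1.        ]]), 'dist': array([0.00648635, 0.        , 0.        , 0.        , 0.        ]), 'xyz': array([310.7446397 , 954.47933131, 891.17410069]), 'attitude': array([ 0.16941555, -1.22960147, -2.64995772])}
{'mtx': array([[500.24930865,   0.        , 278.03453802],
       [  0.        , 500.24930865, 216.37879062],
       [  0.        ,   0.        ,   1.        ]]), 'dist': array([-0.09193604,  0.        ,  0.        ,  0.        ,  0.        ]), 'xyz': array([ 396.43511446,   45.76781189, 1571.32293051]), 'attitude': array([ 0.07960346, -0.09568805, -1.54962698])}
{'time': 0.1, 'qpos': array([-1.44648917,  0.42668124,  0.07387155,  1.60653779, -0.03406677,
        1.11084893, -0.06708055]), 'qvel': array([-7.73534233e-04, -1.61210207e-03, -9.53666136e-05, -3.65548706e-03,
        8.60031603e-05, -3.75271316e-04,  2.09827850e-04]), 'joint_torque': array([ 8.22169270e-03, -9.51545119e+01,  3.77076387e+00, -4.64404821e+01,
        1.94958894e-02,  6.72132504e-03, -7.23806329e-05]), 'eef_pos': array([182.46637804, 649.49453898, 247.67563819]), 'orientation': array([-4.28769070e-01, -3.11215171e+00,  1.90902879e-03]), 'contact_force': array([-0.41989536, -0.18531238,  0.87614767]), 'wrist_torque': array([0.01290201, 0.03483343, 0.02258979]), 'grasp_force': 0.0, 'gripper_width': 0.9962530610213443}
[[-0.963  0.27  -0.   ]
 [ 0.27   0.963 -0.001]
 [-0.    -0.001 -1.   ]] 17.0
```

View pics/side0.png

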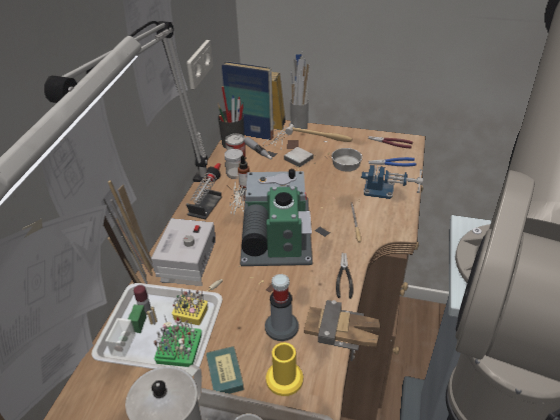

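View pics/top0.png

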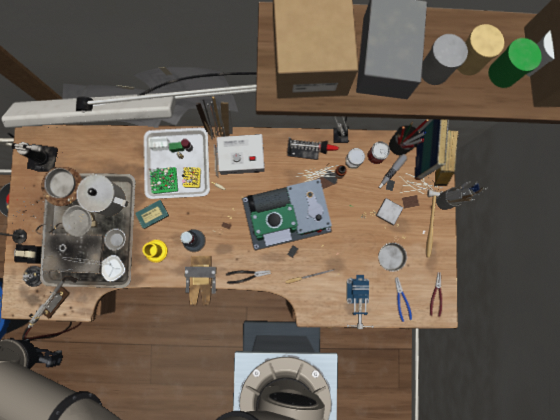

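The side view shows the mill at about (278,215), the red gun in its grey stand at (281,300), and an empty yellow stand at (284,368). In the top view the mill is at (288,215), the gun at (192,239) and the yellow one at (155,250). The gun and stand meant are the grey pair, and the yellow one is the look-alike. I'll confirm this in an enlarged crop.

```bash
python3 - <<'E'
from h import *
s=np.load("side0.npz")["im"];t=np.load("top0.npz")["im"]
a=cv2.resize(s[155:400,215:335],None,fx=2.4,fy=2.4,interpolation=cv2.INTER_CUBIC)
b=cv2.resize(t[170:265,235:340],(464,420),interpolation=cv2.INTER_CUBIC)
c=cv2.resize(t[220:265,140:215],(300,168),interpolation=cv2.INTER_CUBIC)
W=np.zeros((590,770,3),np.uint8);W[:a.shape[0],:a.shape[1]]=a;W[:420,300:764]=b;W[420:588,300:600]=c
cv2.imwrite("pics/crop0.png",W[:,:,::-1])
P=depthpts("top",np.load("top0.npz")["d"])
for u,v in[(192,237),(155,250),(275,220),(300,200),(318,230),(200,300),(288,245)]: print(u,v,P[v,u].round())
P=depthpts("side",np.load("side0.npz")["d"])
for u,v in[(281,280),(293,174),(264,180),(283,200)]: print("s",u,v,P[v,u].round())
E
```

```text
192 237 [493. 277. 145.]
155 250 [455. 394.  94.]
275 220 [546.  41. 148.]
300 200 [613. -32.  98.]
318 230 [527. -90.  66.]
200 300 [ 256.  394. -880.]
288 245 [484.  -2.  -6.]
s 281 280 [491. 298. 147.]
s 293 174 [556. -77. 121.]
s 264 180 [624. -51. 110.]
s 283 200 [547.  59. 146.]
```

View pics/crop0.png

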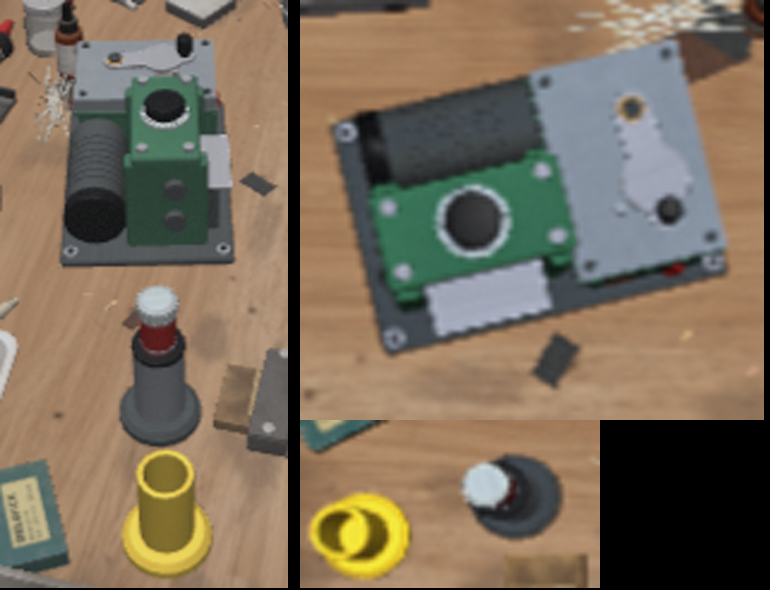

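The crop confirms it. The red-barrelled gun with its silver cap sits in the dark grey stand, and the yellow stand is empty. The cover is on the grey lid, with the knob at top-view pixel (318,217) and the pivot at (310,194). The dial is at (274,219).

```bash
python3 - <<'E'
from h import *
im={n:np.load(n+"0.npz")["im"] for n in("top","side")}; D={n:np.load(n+"0.npz")["d"] for n in im}
def blob(n,c,r,f,name):
    u,v=c; x0,y0=int(u-r),int(v-r); I=im[n][y0:y0+2*r+1,x0:x0+2*r+1].astype(int)
    m=f(I).astype(np.uint8); k,l,st,ce=cv2.connectedComponentsWithStats(m)
    i=1+np.argmin([np.hypot(*(ce[j]-r))-.05*st[j,4] for j in range(1,k)]); 
    print(name,n,(ce[i]+[x0,y0]).round(2),st[i]); return ce[i]+[x0,y0]
dark=lambda I:I.max(2)<75
white=lambda I:(I.min(2)>135)
P={}
for nm,ct,cs,r,f in[("knob",(318.3,217.3),(291.7,173),5,dark),("dial",(274,219.5),(283.8,198.5),8,dark),("cap",(187,237.5),(280.4,277.5),9,white)]:
    a=blob("top",ct,r,f,nm); b=blob("side",cs,r,f,nm); print("  ",*two("top",a,"side",b))
print("pivot",*two("top",(309.9,194.4),"side",(263.3,179.2)))
h=109;print(plane("top",[(309.9,194.4)],h),plane("side",[(263.3,179.2)],h))
print("dial top147",plane("top",[(273.9,219.6)],147))
# lid corners at z=100
c=np.array([(530,73),(683,40),(725,245),(575,280)])/1.0
c=c-[300,0]; c=c/4.42+[235,170]; L=plane("top",c,100); print("lid",L.round(1))
# side depth: cap/barrel/stand points
for n in im:
    Q=depthpts(n,D[n]); box=(abs(Q[...,0]-490)<60)&(abs(Q[...,1]-295)<60)
    for lo,hi in[(30,80),(84,98),(98,135),(138,160)]:
        q=Q[box&(Q[...,2]>lo)&(Q[...,2]<hi)]
        if len(q): print(n,lo,len(q),q.min(0).round(),q.max(0).round(),np.median(q,0).round(1))
# stand foot rim, gray dark mask on z=0
E
```

```text
knob top [318.   217.14] [ 3  3  5  6 22]
knob side [291.42 173.34] [ 3  1  6 10 50]
   [560.89116838 -84.66844443 116.59831973] 1.4831438830449974
dial top [273.55 219.48] [  2   3  12  12 119]
dial side [283.17 198.61] [  0   2  17  14 187]
   [549.23299874  45.46990978 138.60603286] 1.8311616783008704
cap top [185.74 236.88] [  3   3  11  12 105]
cap side [280.06 279.84] [  1   6  18  13 177]
   [493.11179694 295.67225782 143.85983146] 0.9009933333948644
pivot [629.13296987 -61.14611736 104.01284284] 0.19816284095492165
[[628.24404201 -60.80110304 109.        ]] [[627.21689804 -54.7099086  109.        ]]
dial top147 [[547.1080383   44.29552791 147.        ]]
lid [[ 652.     7.   100. ]
 [ 676.9  -96.2  100. ]
 [ 538.1 -125.5  100. ]
 [ 512.7  -25.3  100. ]]
top 30 33 [470. 273.  31.] [508. 291.  79.] [484.2 276.2  54.7]
top 84 65 [469. 274.  88.] [514. 311.  97.] [484.5 283.5  93.2]
top 98 23 [475. 276.  98.] [505. 299. 134.] [483.9 282.4 106.7]
top 138 111 [475. 277. 139.] [507. 310. 156.] [491.8 293.6 146.6]
side 30 329 [471. 298.  30.] [512. 321.  80.] [487.5 315.2  55.4]
side 84 202 [470. 277.  84.] [514. 320.  98.] [488.  309.9  93.7]
side 98 186 [478. 293.  98.] [507. 314. 135.] [488.5 308.8 115.8]
side 138 219 [476. 282. 138.] [509. 315. 152.] [491.2 301.6 147.1]
```

```bash
cat > plan.py <<'E'
from h import *
def yaw_of(M): return np.degrees(np.arctan2(M[1,1],M[0,1]))
def mat(yaw):
    c,s=np.cos(np.radians(yaw)),np.sin(np.radians(yaw)); y=np.array([c,s,0]);z=np.array([0,0,-1.])
    return np.c_[np.cross(y,z),y,z]
def cur():
    o=ctrl.get_obs(); return np.array(o["eef_pos"]),R.from_rotvec(o["orientation"]).as_matrix()
def plan(goals,step=30,dstep=6.5,p=None,M=None):
    """goals: (xyz,yaw[,step]); yaw change taken as written (dir: shortest from last)"""
    if p is None: p,M=cur()
    rows=[]
    for g in goals:
        G=np.array(g[0],float); st=g[2] if len(g)>2 else step; y0=yaw_of(M); dy=(g[1]-y0+180)%360-180
        n=max(1,int(np.ceil(max(np.linalg.norm(G-p)/st,abs(dy)/dstep)))); p0=p.copy()
        for i in range(1,n+1):
            P=p0+(G-p0)*i/n; T=mat(y0+dy*i/n)
            s=np.round(M.T@(P-p)/50,2); w=np.round(R.from_matrix(M.T@T).as_rotvec()/np.radians(45),2)
            rows.append(np.r_[s,w]); p=p+M@s*50; M=M@R.from_rotvec(w*np.radians(45)).as_matrix()
    for i in range(0,len(rows),5): print(",  ".join(",".join(f"{v:g}" for v in r+0.) for r in rows[i:i+5]))
    return p,M
E
python3 - <<'E'
from plan import *
plan([((330,480,260),20),((520,150,260),-45),((558,-81,250),-76.5),((558,-81,180),-76.5)])
E
```

```text
-0.42,-0.27,-0.03,0,0,0.13,  -0.44,-0.23,-0.02,0,0,0.14,  -0.47,-0.18,-0.03,0,0,0.13,  -0.48,-0.14,-0.03,0,0,0.14,  -0.49,-0.07,-0.03,0,0,0.13
-0.5,-0.03,-0.02,0,0,0.13,  -0.5,0.02,-0.03,0,0,0.14,  -0.49,0.08,-0.03,0,0,0.13,  -0.49,0.13,-0.02,0,0,0.14,  -0.58,0.1,0,0,0,0.11
-0.56,0.15,0,0,0,0.11,  -0.55,0.2,0,0,0,0.11,  -0.53,0.25,0,0,0,0.11,  -0.51,0.29,0,0,0,0.11,  -0.48,0.34,0,0,0,0.12
-0.45,0.38,0,0,0,0.11,  -0.41,0.41,0,0,0,0.11,  -0.38,0.45,0,0,0,0.11,  -0.33,0.48,0,0,0,0.11,  -0.29,0.51,0,0,0,0.11
-0.25,0.53,0,0,0,0.11,  -0.2,0.55,0,0,0,0.11,  -0.34,0.47,0.03,0,0,0.09,  -0.31,0.5,0.02,0,0,0.09,  -0.27,0.52,0.03,0,0,0.08
-0.24,0.54,0.02,0,0,0.09,  -0.2,0.55,0.03,0,0,0.09,  -0.16,0.56,0.03,0,0,0.09,  -0.12,0.57,0.02,0,0,0.08,  -0.09,0.58,0.03,0,0,0.09
0,0,0.47,0,0,0,  0,0,0.46,0,0,0,  0,0,0.47,0,0,0
```

{"op": "send_rows", "data": {"targets": [-0.42,-0.27,-0.03,0,0,0.13,-0.44,-0.23,-0.02,0,0,0.14,-0.47,-0.18,-0.03,0,0,0.13,-0.48,-0.14,-0.03,0,0,0.14,-0.49,-0.07,-0.03,0,0,0.13], "gripper": 0.47, "grip_force": 60}}

```text
time: 0.52
eef_pos: [265.1, 554.6, 255.0]
orientation: [-1.231, -2.89, 0.001]
contact_force: [0.7, 0.2, 0.1]
gripper_width: 0.471
grasp_force: 0.0
```

{"op": "send_rows", "data": {"targets": [-0.5,-0.03,-0.02,0,0,0.13,-0.5,0.02,-0.03,0,0,0.14,-0.49,0.08,-0.03,0,0,0.13,-0.49,0.13,-0.02,0,0,0.14,-0.58,0.1,0,0,0,0.11]}}

```text
time: 0.93
eef_pos: [345.4, 454.2, 260.2]
orientation: [-1.921, -2.486, -0.0]
contact_force: [0.0, -0.6, 0.1]
gripper_width: 0.467
grasp_force: 0.0
```

{"op": "send_rows", "data": {"targets": [-0.56,0.15,0,0,0,0.11,-0.55,0.2,0,0,0,0.11,-0.53,0.25,0,0,0,0.11,-0.51,0.29,0,0,0,0.11,-0.48,0.34,0,0,0,0.12]}}

```text
time: 1.35
eef_pos: [418.2, 326.5, 260.2]
orientation: [-2.416, -2.008, 0.001]
contact_force: [0.3, 0.6, 0.2]
gripper_width: 0.471
grasp_force: 0.0
```

{"op": "send_rows", "data": {"targets": [-0.45,0.38,0,0,0,0.11,-0.41,0.41,0,0,0,0.11,-0.38,0.45,0,0,0,0.11,-0.33,0.48,0,0,0,0.11,-0.29,0.51,0,0,0,0.11]}}

```text
time: 1.77
eef_pos: [491.4, 199.8, 260.3]
orientation: [-2.79, -1.444, 0.0]
contact_force: [0.0, 0.3, 0.1]
gripper_width: 0.471
grasp_force: 0.0
```

{"op": "send_rows", "data": {"targets": [-0.25,0.53,0,0,0,0.11,-0.2,0.55,0,0,0,0.11,-0.34,0.47,0.03,0,0,0.09,-0.31,0.5,0.02,0,0,0.09,-0.27,0.52,0.03,0,0,0.08]}}

```text
time: 2.18
eef_pos: [534.4, 62.3, 256.1]
orientation: [3.011, 0.896, -0.0]
contact_force: [0.7, 0.2, 0.4]
gripper_width: 0.47
grasp_force: 0.0
```

{"op": "send_rows", "data": {"targets": [-0.24,0.54,0.02,0,0,0.09,-0.2,0.55,0.03,0,0,0.09,-0.16,0.56,0.03,0,0,0.09,-0.12,0.57,0.02,0,0,0.08,-0.09,0.58,0.03,0,0,0.09]}}

```text
time: 2.6
eef_pos: [557.8, -81.9, 249.7]
orientation: [-3.12, -0.367, 0.0]
contact_force: [1.3, 0.5, 1.0]
gripper_width: 0.467
grasp_force: 0.0
```

{"op": "send_rows", "data": {"targets": [0,0,0.47,0,0,0,0,0,0.46,0,0,0]}}

```text
time: 2.77
eef_pos: [558.3, -82.8, 203.3]
orientation: [3.12, 0.365, 0.003]
contact_force: [0.2, 1.4, -0.4]
gripper_width: 0.465
grasp_force: 0.0
```

```bash
python3 - <<'E'
from plan import *
for n in("side","top"):
    im,d=optics.capture(n); np.savez(f"{n}1.npz",im=im,d=d)
s=np.load("side1.npz")["im"]
cv2.imwrite("pics/s1.png",cv2.resize(s[100:280,190:390],None,fx=3,fy=3,interpolation=cv2.INTER_CUBIC)[:,:,::-1])
p,M=cur();o=ctrl.get_obs();print(p,yaw_of(M),o["qpos"],o["time"],o["gripper_width"])
plan([((558,-81,165),-76.5),((558,-81,127),-76.5,20)])
E
```

```text
[556.10520873 -80.72765846 200.56529321] -76.47828847834991 [-0.62661741  0.39068837  0.83188099  1.94243143 -0.34830076  0.96287385
 -0.96275139] 2.8667 0.46917207786925413
0.02,0.01,0.36,0,0.01,0,  0.02,0,0.35,0,0,0,  0,0,0.38,0,0,0,  -0.01,0,0.38,0,0,0
```

View pics/s1.png

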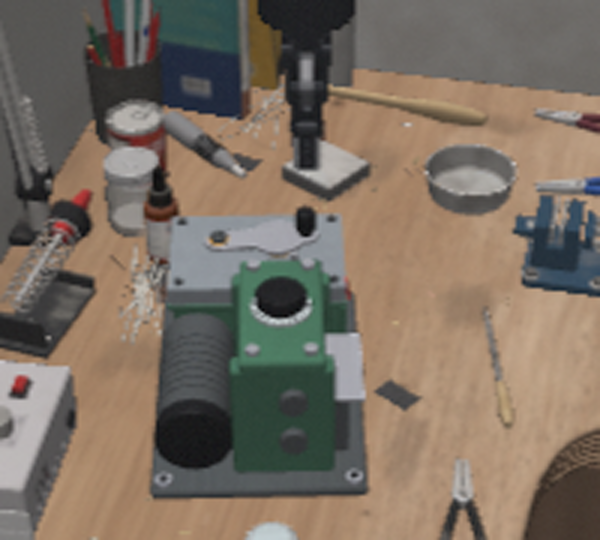

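The gripper hangs open directly above the black knob (crop (305,220), fingers at (308,150)), with its fingers spread along the mill's y. I'll lower it around the knob.

{"op": "send_rows", "data": {"targets": [0.02,0.01,0.36,0,0.01,0,0.02,0,0.35,0,0,0,0,0,0.38,0,0,0,-0.01,0,0.38,0,0,0,0,0,0,0,0,0]}}

```text
time: 3.28
eef_pos: [558.8, -80.0, 128.1]
orientation: [-3.118, -0.372, -0.007]
contact_force: [-1.0, 1.4, -0.6]
gripper_width: 0.469
grasp_force: 0.0
```

```bash
python3 - <<'E'
from plan import *
for n in("side","top"):
    im,d=optics.capture(n); np.savez(f"{n}2.npz",im=im,d=d)
s=np.load("side2.npz")["im"]
cv2.imwrite("pics/s2.png",cv2.resize(s[130:230,230:350],None,fx=4,fy=4,interpolation=cv2.INTER_CUBIC)[:,:,::-1])
p,M=cur();o=ctrl.get_obs();print(p,yaw_of(M),o["qpos"],o["time"],o["contact_force"])
c=np.array([628.5,-61]); r=74; a0=193.5
g=[]
# arc to 1.25 rad beyond, plus cage slack 10 mm
for k in range(1,13):
    t=k*6.9; g.append(((*(c+r*np.array([np.cos(np.radians(a0+t)),np.sin(np.radians(a0+t))])),127),-76.5+t))
plan(g,dstep=7)
E
```

```text
[560.07952017 -80.71917431 130.70548586] -76.43160946110147 [-0.55250559  0.48473179  0.75285364  1.99522724 -0.45231886  0.82508348
 -0.87818116] 3.3833 [-1.216943    0.26826218  1.44203484]
-0.05,0.11,0.07,0,-0.01,-0.15,  0.01,0.18,0,0,0,-0.16,  0.01,0.18,0,0,0,-0.15,  0.01,0.18,0,0,0,-0.15,  0.01,0.18,0,0,0,-0.16
0.02,0.17,0,0,0,-0.15,  0.01,0.18,0,0,0,-0.15,  0.01,0.18,0,0,0,-0.16,  0.01,0.18,0,0,0,-0.15,  0.01,0.17,0,0,0,-0.15
0.01,0.18,0,0,0,-0.16,  0.01,0.18,0,0,0,-0.15
```

View pics/s2.png

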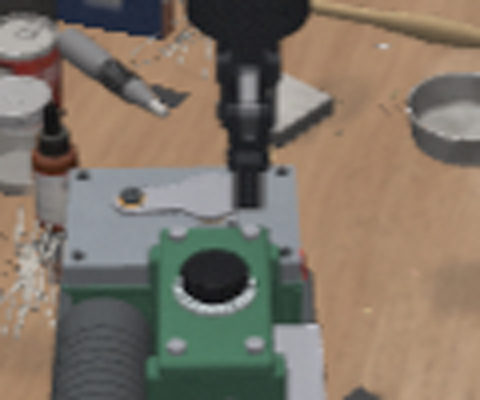

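The near finger covers the knob, at crop (245,185), so the knob is caged. I'll swing the cover.

{"op": "send_rows", "data": {"targets": [-0.05,0.11,0.05,0,-0.01,-0.15,0.01,0.18,0,0,0,-0.16,0.01,0.18,0,0,0,-0.15,0.01,0.18,0,0,0,-0.15,0.01,0.18,0,0,0,-0.16]}}

```text
time: 3.8
eef_pos: [579.5, -116.5, 129.4]
orientation: [2.864, 1.289, 0.002]
contact_force: [-0.5, 2.0, -0.5]
gripper_width: 0.468
grasp_force: 0.8
```

{"op": "send_rows", "data": {"targets": [0.02,0.17,0,0,0,-0.15,0.01,0.18,0,0,0,-0.15,0.01,0.18,0,0,0,-0.16,0.01,0.18,0,0,0,-0.15,0.01,0.17,0,0,0,-0.15]}}

```text
time: 4.22
eef_pos: [619.3, -134.9, 129.5]
orientation: [2.358, 2.072, 0.0]
contact_force: [-2.2, 0.5, -0.9]
gripper_width: 0.47
grasp_force: 0.8
```

{"op": "send_rows", "data": {"targets": [0.01,0.18,0,0,0,-0.16,0.01,0.18,0,0,0,-0.15,0,0,0,0,0,0]}}

```text
time: 4.47
eef_pos: [638.4, -134.9, 129.5]
orientation: [2.089, 2.343, 0.001]
contact_force: [-0.6, -0.3, 0.4]
gripper_width: 0.469
grasp_force: 0.0
```

{"op": "send_rows", "data": {"targets": [0,0,-0.5,0,0,0,0,0,-0.6,0,0,0,0,0,-0.6,0,0,0,0,0,-0.6,0,0,0]}}

```text
time: 4.8
eef_pos: [636.0, -134.8, 245.2]
orientation: [2.103, 2.332, -0.0]
contact_force: [1.7, -0.8, -0.8]
gripper_width: 0.471
grasp_force: 0.0
```

```bash
python3 - <<'E'
from plan import *
p,M=cur();o=ctrl.get_obs();print(p,yaw_of(M),o["qpos"],o["time"],o["contact_force"])
p,M=plan([((560,60,240),0),((491,150,250),0)])
E
```

```text
[ 636.01055812 -134.80682219  245.16685045] 5.9127275506771255 [-0.19198563  0.40743906  0.40226712  1.68614112 -0.17549732  1.08268705
  0.36640564] 4.8 [ 1.73931997 -0.79025386 -0.83324141]
0.58,-0.16,0.01,0,0,0.02,  0.57,-0.17,0.02,0,0,0.02,  0.57,-0.17,0.01,0,0,0.02,  0.57,-0.19,0.02,0,0,0.02,  0.56,-0.19,0.01,0,0,0.01
0.57,-0.2,0.01,0,0,0.02,  0.56,-0.21,0.02,0,0,0.02,  0.45,-0.34,-0.05,0,0,0,  0.45,-0.35,-0.05,0,0,0,  0.45,-0.34,-0.05,0,0,0
0.45,-0.35,-0.06,0,0,0
```

{"op": "send_rows", "data": {"targets": [0.58,-0.16,0.01,0,0,0.02,0.57,-0.17,0.02,0,0,0.02,0.57,-0.17,0.01,0,0,0.02,0.57,-0.19,0.02,0,0,0.02,0.56,-0.19,0.01,0,0,0.01], "gripper": 0.65}}

```text
time: 5.22
eef_pos: [580.7, 5.1, 240.2]
orientation: [2.185, 2.255, 0.001]
contact_force: [0.8, 1.0, 0.5]
gripper_width: 0.652
grasp_force: 0.0
```

{"op": "send_rows", "data": {"targets": [0.57,-0.2,0.01,0,0,0.02,0.56,-0.21,0.02,0,0,0.02,0.45,-0.34,-0.05,0,0,0,0.45,-0.35,-0.05,0,0,0,0.45,-0.34,-0.05,0,0,0]}}

```text
time: 5.63
eef_pos: [506.4, 128.0, 246.0]
orientation: [2.219, 2.222, 0.001]
contact_force: [-0.6, 0.5, 0.0]
gripper_width: 0.65
grasp_force: 0.0
```

```bash
python3 - <<'E'
from plan import *
for n in("side","top"):
    im,d=optics.capture(n); np.savez(f"{n}3.npz",im=im,d=d)
s=np.load("side3.npz")["im"];t=np.load("top3.npz")["im"]
a=cv2.resize(s[155:225,230:330],None,fx=4,fy=4,interpolation=cv2.INTER_CUBIC)
b=cv2.resize(t[175:245,285:345],None,fx=6,fy=6,interpolation=cv2.INTER_CUBIC)
c=cv2.resize(s[265:345,240:320],None,fx=3.5,fy=3.5,interpolation=cv2.INTER_CUBIC)
W=np.zeros((570,770,3),np.uint8);W[:280,:400]=a;W[:420,405:765]=b;W[285:565,:280]=c
cv2.imwrite("pics/c3.png",W[:,:,::-1])
p,M=cur();o=ctrl.get_obs();print(p,yaw_of(M),o["qpos"],o["time"],o["contact_force"])
E
```

```text
[505.3576666  130.70803589 246.26832462] 0.3644733069164636 [-0.65323269  0.17788863  0.31465057  1.9641136  -0.06609008  1.00773514
 -0.30163478] 5.7333 [ 0.25150365 -0.77344967 -0.11194903]
```

View pics/c3.png

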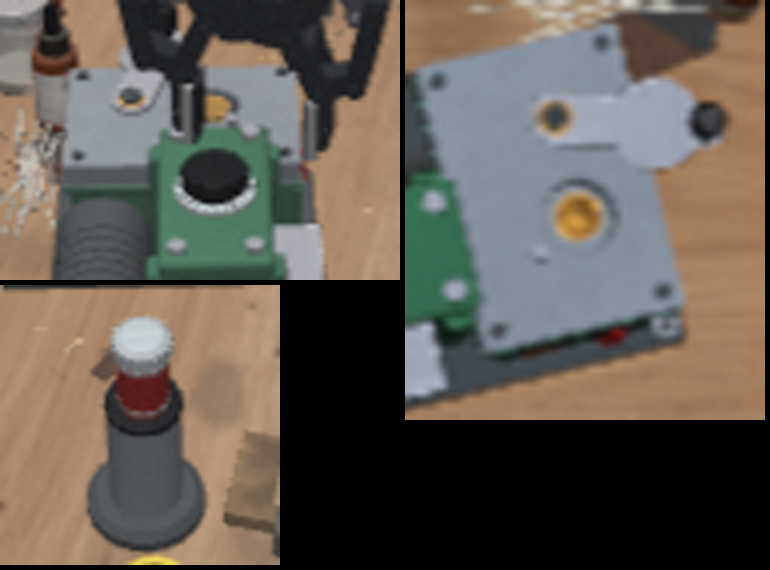

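The cover is swung about 1.3 rad open, with its knob at top-view pixel (335,195). The brass nipple is fully exposed at top-view pixel (313,210.5). The gun is still upright in the grey stand. Next I'll refine both positions with masks.

```bash
python3 - <<'E'
from plan import *
S=np.load("side0.npz");T=np.load("top3.npz");S3=np.load("side3.npz");T0=np.load("top0.npz")
def hsv(I): return cv2.cvtColor(I,cv2.COLOR_RGB2HSV).astype(int)
# brass
def cen(m,box):
    x0,y0,x1,y1=box; mm=np.zeros(m.shape,np.uint8); mm[y0:y1,x0:x1]=m[y0:y1,x0:x1]
    k,l,st,ce=cv2.connectedComponentsWithStats(mm); i=1+np.argmax(st[1:,4]); return ce[i],st[i]
H=hsv(T["im"]); b,st=cen((H[...,1]>110)&(H[...,0]>10)&(H[...,0]<30)&(H[...,2]>110),(303,201,323,221)); print("brass top",b,st,plane("top",[b],96))
# top: pivot/dial/lid in T
I=T0["im"]; c,st=cen(I.min(2)>130,(178,228,197,247)); print("cap top",c,st,[plane("top",[c],z).round(1) for z in(144,148)])
for z,nm in((148,"cap"),):
    I=S["im"]; m=I.min(2)>130
    c,st=cen(m,(265,265,297,300)); print("cap side",c,st)
    # ellipse of top face: width center, top face centre ~ row of max width
    xs=[(r,np.flatnonzero(m[r,265:297]).min()+265,np.flatnonzero(m[r,265:297]).max()+265) for r in range(st[1],st[1]+st[3])]
    print(xs)
H=hsv(S["im"]); c2,st2=cen((H[...,1]>120)&((H[...,0]<8)|(H[...,0]>170)),(265,280,297,310)); print("barrel side",c2,st2)
# predicted pixel positions for candidate axes
for x,y in((491,294),(491,296),(493,296),(493,298)):
    print((x,y),"side",proj("side",[(x,y,148),(x,y,115),(x,y,91)]).round(1).tolist(),"top",proj("top",[(x,y,148)]).round(1).tolist())
# red flange etc: tube edges in side at several rows
g=S["im"].astype(int)
for r in(310,316,322): 
    row=g[r,262:302]; print(r,np.flatnonzero((abs(row[:,0]-row[:,2])<18)&(row.max(1)<110))[[0,-1]]+262)
E
```

```text
brass top [313.23255814 210.69767442] [310 207   7   8  43] [[581.4645695 -72.2333376  96.       ]]
cap top [185.68867925 236.89622642] [180 231  12  12 106] [array([[492.6, 295.7, 144. ]]), array([[492.3, 295. , 148. ]])]
cap side [280.07142857 279.93406593] [272 274  18  13 182]
[(274, np.int64(277), np.int64(284)), (275, np.int64(275), np.int64(286)), (276, np.int64(274), np.int64(286)), (277, np.int64(272), np.int64(287)), (278, np.int64(272), np.int64(288)), (279, np.int64(272), np.int64(288)), (280, np.int64(272), np.int64(288)), (281, np.int64(272), np.int64(289)), (282, np.int64(272), np.int64(288)), (283, np.int64(272), np.int64(288)), (284, np.int64(274), np.int64(286)), (285, np.int64(275), np.int64(284)), (286, np.int64(278), np.int64(284))]
barrel side [280.36923077 295.03076923] [273 289  15  12 130]
(491, 294) side [[281.5, 278.0], [281.8, 289.4], [282.0, 297.5]] top [[186.0, 237.4]]
(491, 296) side [[281.3, 278.7], [281.6, 290.2], [281.8, 298.3]] top [[185.3, 237.4]]
(493, 296) side [[280.3, 278.5], [280.6, 290.0], [280.8, 298.1]] top [[185.4, 236.7]]
(493, 298) side [[280.0, 279.3], [280.3, 290.8], [280.5, 298.8]] top [[184.7, 236.6]]
310 [271 291]
316 [270 293]
322 [266 297]
```

```bash
python3 - <<'E'
from plan import *
plan([((493,296,225),0),((493,296,135),0,25),((493,296,115),0,12)])
E
```

```text
0.55,-0.04,0.07,0,0,0,  0.55,-0.04,0.07,0,0,0,  0.55,-0.03,0.08,0,0,0,  0.55,-0.04,0.07,0,0,0.01,  0.56,-0.04,0.07,0,0,0
0.55,-0.05,0.07,0,0,0,  0,0,0.45,0,0,0,  0,0,0.45,0,0,0,  0,0,0.45,0,0,0,  -0.01,0,0.45,0,0,0
0,0,0.2,0,0,0,  0,0,0.2,0,0,0
```

{"op": "send_rows", "data": {"targets": [0.55,-0.04,0.07,0,0,0,0.55,-0.04,0.07,0,0,0,0.55,-0.03,0.08,0,0,0,0.55,-0.04,0.07,0,0,0.01,0.56,-0.04,0.07,0,0,0], "gripper": 0.57}}

```text
time: 6.15
eef_pos: [497.5, 265.9, 227.8]
orientation: [2.229, 2.213, 0.002]
contact_force: [0.7, -0.2, -0.3]
gripper_width: 0.575
grasp_force: 0.0
```

{"op": "send_rows", "data": {"targets": [0.55,-0.05,0.07,0,0,0,0,0,0.45,0,0,0,0,0,0,0,0,0,0,0,0,0,0,0]}}

```text
time: 6.48
eef_pos: [494.8, 291.7, 200.9]
orientation: [2.226, 2.216, -0.003]
contact_force: [-0.2, -0.9, 0.9]
gripper_width: 0.568
grasp_force: 0.0
```

```bash
python3 - <<'E'
from plan import *
p,M=cur();o=ctrl.get_obs();print(p,yaw_of(M),M[:,2],o["qpos"],o["time"],o["contact_force"])
plan([((493,296,135),0,25),((493,296,115),0,12)])
E
```

```text
[494.76577517 291.6984565  200.92149538] -0.2661111913426436 [-4.59111173e-04 -1.96097510e-03 -9.99997972e-01] [-0.83130661  0.31569142  0.22694477  1.89282142 -0.084715    0.94388407
 -0.56998632] 6.4833 [-0.23278152 -0.89562889  0.89101224]
0.03,-0.01,0.44,0,0,0,  0.03,-0.01,0.44,0,0,0,  0.03,-0.02,0.44,0,0,-0.01,  0,0,0.2,0,0,0,  0,0.01,0.2,0,0,0
```

{"op": "send_rows", "data": {"targets": [0.04,-0.02,0.44,0,0,0,0.03,-0.01,0.44,0,0,0,0.02,-0.01,0.44,0,0,0,0,0,0.2,0,0,0,0,0,0.18,0,0,0]}}

```text
time: 6.9
eef_pos: [493.5, 296.3, 116.1]
orientation: [2.225, 2.216, -0.0]
contact_force: [0.7, -0.3, 1.5]
gripper_width: 0.568
grasp_force: 0.0
```

{"op": "send_rows", "data": {"targets": [0,0,0,0,0,0,0,0,0,0,0,0]}}

```text
time: 7.07
eef_pos: [493.5, 296.9, 116.6]
orientation: [2.224, 2.218, 0.001]
contact_force: [-0.5, -0.7, 0.6]
gripper_width: 0.567
grasp_force: 0.0
```

```bash
python3 - <<'E'
from plan import *
for n in("side",):
    im,d=optics.capture(n); np.savez(f"{n}4.npz",im=im,d=d)
cv2.imwrite("pics/c4.png",cv2.resize(im[230:350,220:340],None,fx=4,fy=4,interpolation=cv2.INTER_CUBIC)[:,:,::-1])
p,M=cur();o=ctrl.get_obs();print(p,yaw_of(M),o["contact_force"],o["gripper_width"])
E
```

```text
[493.64897681 297.11089903 116.8572315 ] -0.14491331299329444 [ 0.12936126 -1.17408776  0.01572824] 0.5696972587010792
```

View pics/c4.png

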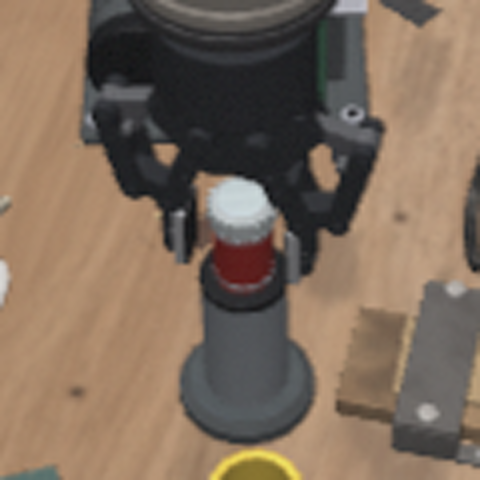

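The open fingers straddle the gun's cap and barrel (cap at crop (241,205), pads at (182,240) and (292,255)), roughly centred. I'll close and lift.

{"op": "send_rows", "data": {"targets": [0,0,0,0,0,0,0,0,0,0,0,0,0,0,0,0,0,0,0,0,0,0,0,0,0,0,0,0,0,0], "gripper": 0, "grip_force": 70}}

```text
time: 7.53
eef_pos: [493.2, 297.4, 116.8]
orientation: [2.223, 2.219, 0.001]
contact_force: [-3.9, -1.6, 9.3]
gripper_width: 0.353
grasp_force: 68.1
```

{"op": "send_rows", "data": {"targets": [0,0,0,0,0,0,0,0,-0.1,0,0,0,0,0,-0.2,0,0,0,0,0,-0.4,0,0,0]}}

```text
time: 7.87
eef_pos: [492.1, 296.6, 150.2]
orientation: [2.223, 2.219, -0.005]
contact_force: [0.3, -0.3, -1.6]
gripper_width: 0.343
grasp_force: 69.9
```

{"op": "send_rows", "data": {"targets": [0,0,-0.6,0,0,0,0,0,-0.6,0,0,0,0,0,-0.6,0,0,0,0,0,0,0,0,0]}}

```text
time: 8.2
eef_pos: [495.0, 298.3, 247.4]
orientation: [2.223, 2.218, 0.013]
contact_force: [0.3, 0.7, -1.8]
gripper_width: 0.354
grasp_force: 69.8
```

```bash
python3 - <<'E'
from plan import *
p,M=cur();o=ctrl.get_obs();print(p,yaw_of(M),M[:,2],o["contact_force"],o["gripper_width"],o["qpos"],o["time"])
plan([((560,100,240),0),((581,-72.3,232),0)],step=28)
E
```

```text
[495.03336337 298.27073488 247.36007888] -0.12914799912276134 [ 0.00649808  0.00490186 -0.99996687] [ 0.29389893  0.66670006 -1.75116506] 0.3542568538876747 [-0.84716304  0.26708502  0.23306126  1.84546175 -0.07143465  1.02891759
 -0.58793168] 8.2
-0.5,0.16,0.02,0.01,-0.01,0,  -0.49,0.17,0.02,0,0,0,  -0.5,0.16,0.02,0,0,0,  -0.49,0.16,0.02,0,0,0,  -0.5,0.17,0.02,0,0,0
-0.49,0.16,0.02,0,0,0,  -0.5,0.16,0.01,0,0,0,  -0.49,0.17,0.02,0,0,0,  -0.49,0.06,0.02,0,0,0,  -0.49,0.06,0.03,0,0,0
-0.5,0.06,0.02,0,0,0,  -0.49,0.06,0.03,0,0,0,  -0.49,0.06,0.02,0,0,0,  -0.49,0.07,0.03,0,0,0,  -0.5,0.06,0.02,0,0,0
```

```bash
python3 - <<'E'
from plan import *
plan([((520,200,268),0),((560,60,268),0),((581,-71.5,262),0)],step=28)
E
```

```text
-0.49,0.13,-0.1,0.01,-0.01,0,  -0.49,0.12,-0.11,0,0,0,  -0.49,0.13,-0.1,0,0,0,  -0.49,0.12,-0.1,0,0,0,  -0.47,0.14,0,0,0,0
-0.46,0.13,0,0,0,0,  -0.47,0.14,0,0,0,0,  -0.47,0.13,0,0,0,0,  -0.47,0.14,0.01,0,0,0,  -0.46,0.13,0,0,0,0
-0.53,0.09,0.02,0,0,0,  -0.52,0.08,0.03,0,0,0,  -0.53,0.09,0.02,0,0,0,  -0.53,0.08,0.03,0,0,0,  -0.52,0.09,0.02,0,0,0
```

{"op": "send_rows", "data": {"targets": [-0.49,0.13,-0.1,0,0,0,-0.49,0.12,-0.11,0,0,0,-0.49,0.13,-0.1,0,0,0,-0.49,0.12,-0.1,0,0,0,-0.47,0.14,0,0,0,0]}}

```text
time: 8.62
eef_pos: [525.1, 174.3, 262.7]
orientation: [2.223, 2.219, 0.002]
contact_force: [1.0, -0.6, -2.1]
gripper_width: 0.341
grasp_force: 70.0
```

{"op": "send_rows", "data": {"targets": [-0.46,0.13,0,0,0,0,-0.47,0.14,0,0,0,0,-0.47,0.13,0,0,0,0,-0.47,0.14,0.01,0,0,0,-0.46,0.13,0,0,0,0]}}

```text
time: 9.03
eef_pos: [558.1, 57.7, 261.3]
orientation: [2.223, 2.219, 0.0]
contact_force: [-0.6, -0.3, -2.1]
gripper_width: 0.345
grasp_force: 70.0
```

{"op": "send_rows", "data": {"targets": [-0.53,0.09,0.02,0,0,0,-0.52,0.08,0.03,0,0,0,-0.53,0.09,0.02,0,0,0,-0.53,0.08,0.03,0,0,0,-0.45,0.09,0.02,0,0,0]}}

```text
time: 9.45
eef_pos: [579.1, -71.0, 255.3]
orientation: [2.224, 2.218, -0.0]
contact_force: [0.0, 0.7, -0.9]
gripper_width: 0.344
grasp_force: 69.9
```

{"op": "send_rows", "data": {"targets": [0,0,0,0,0,0,0,0,0,0,0,0]}}

```text
time: 9.62
eef_pos: [579.1, -70.4, 255.2]
orientation: [2.226, 2.216, -0.001]
contact_force: [0.1, 1.0, -1.6]
gripper_width: 0.345
grasp_force: 69.9
```

```bash
python3 - <<'E'
from plan import *
p,M=cur();o=ctrl.get_obs();print(p,yaw_of(M),M[:,2],o["contact_force"],o["gripper_width"],o["qpos"],o["time"])
plan([((581,-71.5,215),0,25),((581,-71.5,190),0,12)])
E
```

```text
[579.12649611 -70.42481623 255.17742674] -0.24768898133125625 [ 2.02884000e-04 -7.24420044e-04 -9.99999717e-01] [ 0.08729766  0.98246422 -1.60208264] 0.3445384556458077 [-0.34148456  0.28476856  0.43046178  1.82861888 -0.13423848  1.05659692
  0.13557049] 9.6167
-0.01,0.02,0.4,0,0,0,  -0.01,0.02,0.4,0,0,-0.01,  0,0,0.17,0,0,0,  0,0,0.17,0,0,0,  0,0,0.16,0,0,0
```

{"op": "send_rows", "data": {"targets": [-0.01,0.02,0.4,0,0,0,-0.01,0.02,0.4,0,0,0,0,0,0.17,0,0,0,0,0,0.17,0,0,0,0,0,0.16,0,0,0]}}

```text
time: 10.03
eef_pos: [581.4, -69.3, 189.7]
orientation: [2.222, 2.22, 0.0]
contact_force: [0.7, -0.4, -1.5]
gripper_width: 0.345
grasp_force: 69.9
```

{"op": "send_rows", "data": {"targets": [0,0,0.06,0,0,0,0,0,0.06,0,0,0,0,0,0,0,0,0]}}

```text
time: 10.28
eef_pos: [581.6, -70.0, 183.9]
orientation: [2.223, 2.219, -0.0]
contact_force: [0.4, -0.7, -2.0]
gripper_width: 0.348
grasp_force: 69.4
```

```bash
python3 - <<'E'
from plan import *
for n in("side","top"):
    im,d=optics.capture(n); np.savez(f"{n}5.npz",im=im,d=d)
s=np.load("side5.npz")["im"]
cv2.imwrite("pics/c5.png",cv2.resize(s[110:220,210:340],None,fx=5,fy=5,interpolation=cv2.INTER_CUBIC)[:,:,::-1])
p,M=cur();o=ctrl.get_obs();print(p,yaw_of(M),M[:,2],o["contact_force"],o["time"])
E
```

```text
[581.56287389 -70.02764068 184.26786381] -0.09827146617169027 [ 6.89672843e-04 -4.64303421e-04 -9.99999654e-01] [ 0.30947007 -0.30445462 -2.01041332] 10.3833
```

View pics/c5.png

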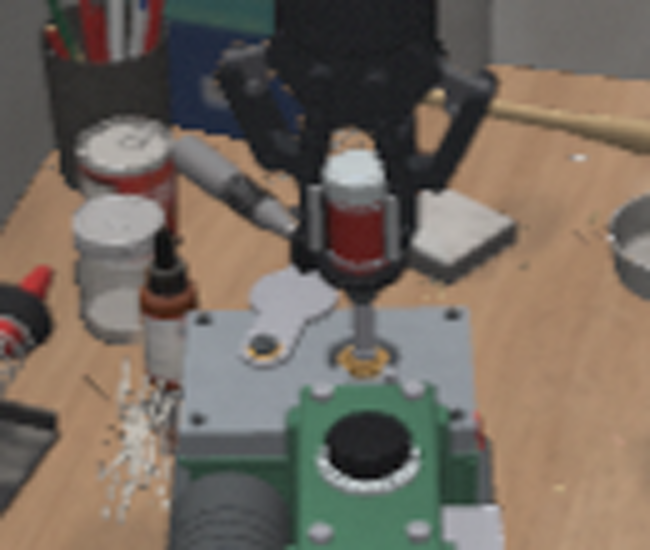

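The nozzle tip is inside the brass funnel at crop (362,357), centred across. I'll press down in small steps.

{"op": "send_rows", "data": {"targets": [0,0.02,0.06,0,0,0,0,0,0.06,0,0,0,0,0,0,0,0,0], "grip_force": 100}}

```text
time: 10.63
eef_pos: [582.3, -70.2, 177.9]
orientation: [2.223, 2.219, -0.0]
contact_force: [-1.6, -1.3, 6.6]
gripper_width: 0.34
grasp_force: 98.6
```

{"op": "send_rows", "data": {"targets": [0,0,0.06,0,0,0,0,0,0.06,0,0,0,0,0,0,0,0,0]}}

```text
time: 10.88
eef_pos: [582.4, -70.2, 172.0]
orientation: [2.223, 2.219, -0.0]
contact_force: [-2.9, -0.7, 9.5]
gripper_width: 0.338
grasp_force: 98.8
```

{"op": "send_rows", "data": {"targets": [0,0,0,0,0,0,0,0,0,0,0,0]}}

```text
time: 11.05
eef_pos: [582.4, -70.2, 172.3]
orientation: [2.223, 2.219, 0.0]
contact_force: [-3.4, -1.6, 9.6]
gripper_width: 0.342
grasp_force: 99.0
```

{"op": "send_rows", "data": {"targets": [0,0,0.04,0,0,0,0,0,0,0,0,0]}}

```text
time: 11.22
eef_pos: [582.5, -70.3, 170.5]
orientation: [2.223, 2.219, 0.0]
contact_force: [-4.5, 0.3, 10.5]
gripper_width: 0.342
grasp_force: 99.6
```

{"op": "send_rows", "data": {"targets": [0,0,0.03,0,0,0,0,0,0,0,0,0]}}

```text
time: 11.38
eef_pos: [583.0, -70.4, 170.3]
orientation: [2.223, 2.218, 0.002]
contact_force: [-9.0, -0.9, 30.1]
gripper_width: 0.341
grasp_force: 102.2
```

Bottomed out: the force jumped to 30 N at the hard stop. I'll hold for a moment, then retract.

{"op": "send_rows", "data": {"targets": [0,0,0,0,0,0,0,0,0,0,0,0,0,0,0,0,0,0,0,0,0,0,0,0,0,0,0,0,0,0]}}

```text
time: 11.8
eef_pos: [582.9, -70.4, 170.2]
orientation: [2.223, 2.218, 0.002]
contact_force: [-9.6, -1.5, 28.5]
gripper_width: 0.343
grasp_force: 101.9
```

{"op": "send_rows", "data": {"targets": [0,0,0,0,0,0,0,0,0,0,0,0,0,0,0,0,0,0,0,0,0,0,0,0,0,0,0,0,0,0]}}

```text
time: 12.22
eef_pos: [582.9, -70.4, 170.3]
orientation: [2.223, 2.218, 0.002]
contact_force: [-9.1, -0.5, 29.0]
gripper_width: 0.338
grasp_force: 101.9
```

{"op": "send_rows", "data": {"targets": [0,0,0,0,0,0,0,0,0,0,0,0,0,0,0,0,0,0,0,0,0,0,0,0,0,0,0,0,0,0]}}

```text
time: 12.63
eef_pos: [582.9, -70.4, 170.3]
orientation: [2.223, 2.218, 0.002]
contact_force: [-8.9, -0.3, 29.4]
gripper_width: 0.341
grasp_force: 101.9
```

{"op": "send_rows", "data": {"targets": [0,0,-0.1,0,0,0,0,0,-0.2,0,0,0,0,0,-0.3,0,0,0,0,0,-0.5,0,0,0,0,0,-0.6,0,0,0]}}

```text
time: 13.05
eef_pos: [581.5, -69.8, 253.0]
orientation: [-2.222, -2.219, 0.003]
contact_force: [0.3, -0.2, -0.9]
gripper_width: 0.337
grasp_force: 98.7
```

```bash
python3 - <<'E'
from plan import *
p,M=cur();o=ctrl.get_obs();print(p,yaw_of(M),M[:,2],o["contact_force"],o["qpos"],o["time"])
plan([((575,-50,268),0),((555,70,268),0),((510,240,262),0),((493.3,297.2,245),0)],step=28)
E
```

```text
[581.5001309  -69.83685751 253.01411379] -0.09431850029643482 [-2.38762440e-03 -7.24683473e-04 -9.99996887e-01] [ 0.33004964 -0.17922984 -0.88565302] [-0.34125728  0.29256278  0.43086674  1.82417026 -0.13774748  1.05671662
  0.14006289] 13.05
0.4,-0.13,-0.3,0,0,0,  0.48,-0.08,0,0,0,0,  0.48,-0.08,0,0,0,0,  0.48,-0.08,0,0,0,0,  0.48,-0.08,0,0,0,0
0.48,-0.09,0,0,0,0,  0.48,-0.13,0.02,0,0,0,  0.49,-0.13,0.01,0,0,0,  0.48,-0.13,0.02,0,0,0,  0.49,-0.12,0.02,0,0,0
0.48,-0.13,0.02,0,0,0,  0.49,-0.13,0.01,0,0,0,  0.48,-0.13,0.02,0,0,0,  0.38,-0.11,0.11,0,0,0,  0.39,-0.11,0.12,0,0,0
0.38,-0.12,0.11,0,0,0
```

{"op": "send_rows", "data": {"targets": [0.4,-0.13,-0.3,0,0,0,0.48,-0.08,0,0,0,0,0.48,-0.08,0,0,0,0,0.48,-0.08,0,0,0,0,0.48,-0.08,0,0,0,0]}}

```text
time: 13.47
eef_pos: [559.7, 47.2, 268.4]
orientation: [2.223, 2.219, 0.0]
contact_force: [0.6, 0.0, -3.0]
gripper_width: 0.34
grasp_force: 98.8
```

{"op": "send_rows", "data": {"targets": [0.48,-0.09,0,0,0,0,0.48,-0.13,0.02,0,0,0,0.49,-0.13,0.01,0,0,0,0.48,-0.13,0.02,0,0,0,0.49,-0.12,0.02,0,0,0]}}

```text
time: 13.88
eef_pos: [529.7, 168.3, 264.7]
orientation: [2.223, 2.219, 0.0]
contact_force: [-0.3, -0.6, -2.2]
gripper_width: 0.342
grasp_force: 98.8
```

{"op": "send_rows", "data": {"targets": [0.48,-0.13,0.02,0,0,0,0.49,-0.13,0.01,0,0,0,0.48,-0.13,0.02,0,0,0,0.38,-0.11,0.11,0,0,0,0.39,-0.11,0.12,0,0,0]}}

```text
time: 14.3
eef_pos: [499.5, 279.5, 250.7]
orientation: [2.222, 2.22, 0.001]
contact_force: [1.0, 0.0, -2.6]
gripper_width: 0.342
grasp_force: 98.8
```

{"op": "send_rows", "data": {"targets": [0.38,-0.12,0.11,0,0,0,0,0,0,0,0,0,0,0,0,0,0,0]}}

```text
time: 14.55
eef_pos: [493.3, 298.2, 244.7]
orientation: [2.221, 2.222, -0.002]
contact_force: [-0.4, -0.2, -1.6]
gripper_width: 0.339
grasp_force: 98.7
```

```bash
python3 - <<'E'
from plan import *
for n in("side",):
    im,d=optics.capture(n); np.savez(f"{n}6.npz",im=im,d=d)
cv2.imwrite("pics/c6.png",cv2.resize(im[200:350,210:350],None,fx=4,fy=4,interpolation=cv2.INTER_CUBIC)[:,:,::-1])
p,M=cur();o=ctrl.get_obs();print(p,yaw_of(M),M[:,2],o["contact_force"],o["time"])
plan([((493.3,297.2,192),0,14)])
E
```

```text
[493.86675102 297.08907519 244.96974802] -0.0688483237385559 [-8.43017775e-05 -8.48474220e-04 -9.99999636e-01] [-0.46908189 -0.23695934 -2.22410516] 14.6
0,0,0.26,0,0,0,  0,-0.01,0.27,0,0,0,  0,0,0.26,0,0,0,  0,0,0.27,0,0,0
```

View pics/c6.png

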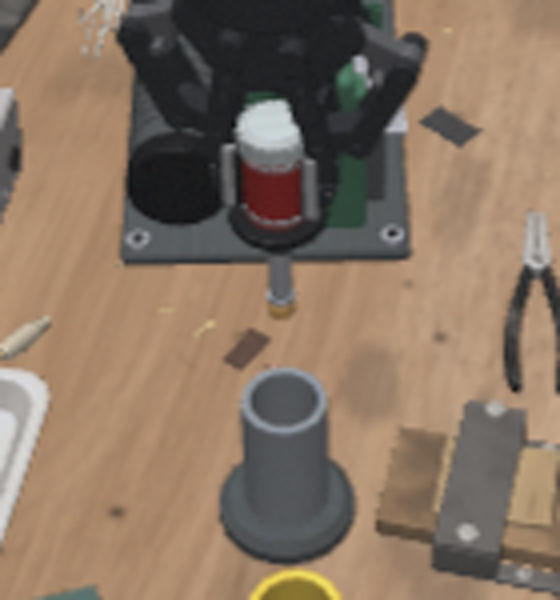

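The gun is held over the empty grey stand (rim at crop (285,400), nozzle tip at (280,305)). The gun looks slightly tilted, so I'll check that with numbers.

```bash
python3 - <<'E'
from plan import *
im=np.load("side6.npz")["im"]; K=lambda c:np.array(c)/4-.375+[210,200]
x,y,z0=493.5,296.3,245-28.8
z=np.array([60,53,26,3,-59])+z0
print("pred vertical",proj("side",[(x,y,k) for k in z]).round(1).tolist())
print("x-5,y:",proj("side",[(x-5,y,k) for k in z]).round(1).tolist()," y-5:",proj("side",[(x,y-5,k) for k in z]).round(1).tolist())
H=cv2.cvtColor(im,cv2.COLOR_RGB2HSV).astype(int)
m=(H[...,1]>120)&((H[...,0]<8)|(H[...,0]>170)); 
for r in range(240,256,2):
    q=np.flatnonzero(m[r,260:292])+260
    if len(q): print("red",r,q[0],q[-1])
w=im.min(2)>130
for r in range(225,242,2):
    q=np.flatnonzero(w[r,266:288])+266
    if len(q): print("cap",r,q[0],q[-1])
for r in (264,267,270,273,276,278): print(r,im[r,272:288].astype(int).sum(1)//3)
print("rim obs crop->px",K((285,400)),"pred rim",proj("side",[(493,296,88),(493,294,88),(491,296,88)]).round(1).tolist())
E
```

```text
pred vertical [[278.6, 228.9], [278.7, 231.9], [279.0, 242.9], [279.2, 252.1], [279.9, 275.3]]
x-5,y: [[281.3, 229.4], [281.4, 232.3], [281.7, 243.4], [281.9, 252.5], [282.4, 275.8]]  y-5: [[279.3, 227.1], [279.4, 230.0], [279.7, 241.1], [279.9, 250.2], [280.5, 273.4]]
red 242 270 284
red 244 271 284
red 246 271 284
red 248 271 284
red 250 271 284
red 252 273 284
red 254 275 282
cap 225 276 280
cap 227 272 281
cap 229 270 282
cap 231 270 283
cap 233 270 284
cap 235 271 284
cap 237 274 282
264 [66 67 66 65 71 83 91 94 93 90 78 61 62 62 60 59]
267 [141 138 136 137 131 104  94  97  97  94 103 133 146 148 148 147]
270 [136 135 138 137 125 101  92  97  98  94  96 122 146 148 146 143]
273 [135 138 137 134 149 147  91  96  98  96 110 134 136 146 142 142]
276 [138 137 135 140 133 111 113 110 114 112 100 110 132 142 140 141]
278 [136 135 136 143 137 109  93  97  98  96  97 121 140 140 144 144]
rim obs crop->px [280.875 299.625] pred rim [[280.8, 299.1], [281.1, 298.3], [281.8, 299.3]]
```

{"op": "send_rows", "data": {"targets": [0,-0.04,0,-0.04,0,0,0,0,0.26,0,0,0,0,0,0.26,0,0,0,0,0,0,0,0,0]}}

```text
time: 14.93
eef_pos: [492.3, 295.6, 217.5]
orientation: [2.208, 2.202, 0.03]
contact_force: [-1.1, -0.3, -2.4]
gripper_width: 0.341
grasp_force: 98.8
```

```bash
python3 - <<'E'
from plan import *
im,d=optics.capture("side"); t,_=optics.capture("top"); np.savez("s7.npz",im=im,t=t)
p,M=cur();o=ctrl.get_obs();print(p,yaw_of(M),M[:,2],o["contact_force"],o["time"])
z0=p[2]-28.8; x,y=493,296.2
print("pred",proj("side",[(x,y,z0+k) for k in(53,26,-59)]).round(1).tolist())
H=cv2.cvtColor(im,cv2.COLOR_RGB2HSV).astype(int)
m=(H[...,1]>120)&((H[...,0]<8)|(H[...,0]>170)); w=im.min(2)>130
for r in range(230,275,2):
    a=np.flatnonzero(m[r,262:294])+262;b=np.flatnonzero(w[r,266:288])+266
    print(r,"red",(a[0]+a[-1])/2 if len(a) else 0,len(a),"cap",(b[0]+b[-1])/2 if len(b) else 0,len(b))
for r in (280,284,288,290): print(r,im[r,270:292].astype(int).sum(1)//3)
E
```

```text
[493.08350564 296.34736955 219.3941498 ] -0.16281912482069816 [ 3.13017639e-02 -9.91023586e-04 -9.99509488e-01] [ 0.73529039 -0.69223885 -1.40731396] 15.0333
pred [[279.2, 242.4], [279.5, 253.1], [280.4, 284.4]]
230 red 0 0 cap 0 0
232 red 0 0 cap 0 0
234 red 0 0 cap 0 0
236 red 0 0 cap 279.5 8
238 red 0 0 cap 278.0 11
240 red 0 0 cap 278.0 13
242 red 0 0 cap 278.0 15
244 red 0 0 cap 278.5 16
246 red 0 0 cap 277.0 16
248 red 0 0 cap 279.5 3
250 red 0 0 cap 0 0
252 red 272.5 2 cap 0 0
254 red 278.5 14 cap 0 0
256 red 278.5 14 cap 0 0
258 red 278.5 14 cap 0 0
260 red 279.0 13 cap 0 0
262 red 279.5 12 cap 0 0
264 red 279.0 3 cap 0 0
266 red 0 0 cap 0 0
268 red 0 0 cap 0 0
270 red 0 0 cap 0 0
272 red 0 0 cap 0 0
274 red 0 0 cap 0 0
280 [137 137 134 136 142 145 136 112  91  98  97  94 106 133 138 140 143 143
 137 135 134 135]
284 [104  89  86  83  79  82  96 110 104  99  99 104 104 113 140 143 143 138
 137 134 134 138]
288 [ 82  85  81  80 102 133 138 141 128 113 125 133 136 141 142 144 141 137
 136 137 140 144]
290 [ 85  85 107 137 139 136 139 143 145 147 143 139 141 143 139 136 134 136
 134 139 143 144]
```

{"op": "send_rows", "data": {"targets": [0.01,-0.03,0.3,0,0,0,0,0.01,0.3,0,0,0,0,0.01,0.3,0,0,0,0,0.01,0.3,0,0,0,0,0,0,0,0,0]}}

```text
time: 15.45
eef_pos: [494.3, 296.8, 157.7]
orientation: [2.208, 2.203, 0.03]
contact_force: [-1.2, -0.5, -2.3]
gripper_width: 0.336
grasp_force: 98.8
```

{"op": "send_rows", "data": {"targets": [0,0.01,0.3,0,0,0,0,0,0.2,0,0,0,0,0,0,0,0,0]}}

```text
time: 15.7
eef_pos: [495.6, 297.1, 133.4]
orientation: [2.207, 2.203, 0.032]
contact_force: [-0.1, 0.1, -2.2]
gripper_width: 0.335
grasp_force: 98.8
```

```bash
python3 - <<'E'
from plan import *
im,d=optics.capture("side")
p,M=cur();o=ctrl.get_obs();print(p,yaw_of(M),M[:,2],o["contact_force"],o["time"])
x,y=493,296.2
print("pred",proj("side",[(x,y,p[2]-28.8+k) for k in(53,26)]).round(1).tolist())
H=cv2.cvtColor(im,cv2.COLOR_RGB2HSV).astype(int)
m=(H[...,1]>120)&((H[...,0]<8)|(H[...,0]>170)); w=im.min(2)>130
for r in range(262,300,3):
    a=np.flatnonzero(m[r,262:294])+262;b=np.flatnonzero(w[r,266:290])+266
    print(r,"red",(a[0]+a[-1])/2 if len(a) else 0,len(a),"cap",(b[0]+b[-1])/2 if len(b) else 0,len(b))
E
```

```text
[495.83140755 297.34314991 134.20406308] -0.11237773934227602 [ 0.03080633 -0.00116696 -0.99952469] [-0.9437603  -0.96802412 -1.60204898] 15.75
pred [[280.1, 274.9], [280.4, 284.4]]
262 red 0 0 cap 0 0
265 red 0 0 cap 0 0
268 red 0 0 cap 276.5 4
271 red 0 0 cap 277.0 11
274 red 0 0 cap 277.0 13
277 red 0 0 cap 277.5 14
280 red 0 0 cap 279.0 8
283 red 271.0 1 cap 0 0
286 red 277.5 14 cap 0 0
289 red 278.0 13 cap 0 0
292 red 278.5 12 cap 0 0
295 red 0 0 cap 0 0
298 red 0 0 cap 0 0
```

{"op": "send_rows", "data": {"targets": [0,-0.05,-0.02,0,0,0,0,-0.05,0,0,0,0,0,0,0,0,0,0]}}

```text
time: 16.0
eef_pos: [490.6, 297.9, 135.8]
orientation: [2.207, 2.204, 0.036]
contact_force: [0.3, 0.0, -1.8]
gripper_width: 0.339
grasp_force: 98.8
```

{"op": "send_rows", "data": {"targets": [0,0,0.1,0,0,0,0,-0.01,0.08,0,0,0,0,0,0,0,0,0]}}

```text
time: 16.25
eef_pos: [490.2, 297.4, 125.2]
orientation: [2.207, 2.204, 0.033]
contact_force: [-1.4, 0.1, -2.2]
gripper_width: 0.342
grasp_force: 98.8
```

```bash
cat > chk.py <<'E'
from plan import *
im,d=optics.capture("side"); t,_=optics.capture("top"); np.savez("s8.npz",im=im,t=t)
p,M=cur();o=ctrl.get_obs();print(p,yaw_of(M),M[:,2],o["contact_force"],o["time"])
x,y=493,296.2
print("pred",proj("side",[(x,y,p[2]-28.8+k) for k in(53,26)]).round(1).tolist())
H=cv2.cvtColor(im,cv2.COLOR_RGB2HSV).astype(int)
m=(H[...,1]>120)&((H[...,0]<8)|(H[...,0]>170)); w=im.min(2)>130
for r in range(268,308,3):
    a=np.flatnonzero(m[r,262:294])+262;b=np.flatnonzero(w[r,266:290])+266
    print(r,"red",(a[0]+a[-1])/2 if len(a) else 0,len(a),"cap",(b[0]+b[-1])/2 if len(b) else 0,len(b))
E
python3 chk.py
```

```text
[490.52335942 297.50646978 125.7165661 ] -0.0954785958772147 [ 3.10163529e-02 -9.41433495e-04 -9.99518434e-01] [-1.03363954  0.32173055 -1.4268151 ] 16.35
pred [[280.2, 277.9], [280.5, 287.4]]
268 red 0 0 cap 0 0
271 red 0 0 cap 0 0
274 red 0 0 cap 280.0 11
277 red 0 0 cap 279.5 12
280 red 0 0 cap 280.5 14
283 red 0 0 cap 281.5 10
286 red 274.0 1 cap 289.0 1
289 red 280.5 12 cap 0 0
292 red 280.5 14 cap 0 0
295 red 281.5 12 cap 0 0
298 red 281.0 3 cap 0 0
301 red 0 0 cap 270.0 1
304 red 0 0 cap 272.5 2
307 red 0 0 cap 280.5 8
```

{"op": "send_rows", "data": {"targets": [0,0,0.05,0,0,0,0,0,0.05,0,0,0,0,0,0,0,0,0]}}

```text
time: 16.6
eef_pos: [490.7, 297.5, 120.5]
orientation: [2.207, 2.204, 0.033]
contact_force: [-0.5, 0.1, -2.6]
gripper_width: 0.342
grasp_force: 98.8
```

{"op": "send_rows", "data": {"targets": [0,0,0.04,0,0,0,0,0,0.03,0,0,0,0,0,0,0,0,0]}}

```text
time: 16.85
eef_pos: [491.0, 297.7, 117.4]
orientation: [2.207, 2.204, 0.034]
contact_force: [-0.6, -0.3, -0.9]
gripper_width: 0.339
grasp_force: 99.0
```

{"op": "send_rows", "data": {"targets": [0,0,0.03,0,0,0,0,0,0,0,0,0]}}

```text
time: 17.02
eef_pos: [491.2, 297.7, 117.2]
orientation: [2.208, 2.203, 0.035]
contact_force: [-6.6, -3.8, 20.4]
gripper_width: 0.34
grasp_force: 101.7
```

```bash
python3 chk.py
```

```text
[491.13919644 297.7477569  117.14889031] -0.1015680032953607 [ 3.18047561e-02  1.37559934e-04 -9.99494091e-01] [-5.74908757 -3.59140496 20.97915718] 17.1167
pred [[280.3, 281.0], [280.6, 290.3]]
268 red 0 0 cap 0 0
271 red 0 0 cap 0 0
274 red 0 0 cap 0 0
277 red 0 0 cap 279.0 11
280 red 0 0 cap 279.0 13
283 red 0 0 cap 280.0 13
286 red 0 0 cap 281.0 9
289 red 0 0 cap 289.0 1
292 red 280.0 13 cap 0 0
295 red 280.5 12 cap 0 0
298 red 281.0 11 cap 0 0
301 red 0 0 cap 0 0
304 red 0 0 cap 0 0
307 red 0 0 cap 0 0
```

The flange is on the rim, with contact at TCP z 117, the same as when I picked the gun up. I'll ease off and release.

{"op": "send_rows", "data": {"targets": [0,0,-0.03,0,0,0,0,0,0,0,0,0], "grip_force": 30}}

```text
time: 17.28
eef_pos: [491.0, 297.8, 117.8]
orientation: [2.207, 2.204, 0.035]
contact_force: [0.6, -0.5, -1.4]
gripper_width: 0.342
grasp_force: 98.9
```

{"op": "send_rows", "data": {"targets": [0,0,0,0,0,0,0,0,0,0,0,0,0,0,0,0,0,0,0,0,0,0,0,0,0,0,0,0,0,0], "gripper": 0.57}}

```text
time: 17.7
eef_pos: [490.9, 297.6, 117.4]
orientation: [2.207, 2.203, 0.034]
contact_force: [-0.8, -0.2, -0.2]
gripper_width: 0.568
grasp_force: 0.0
```

{"op": "send_rows", "data": {"targets": [0,0.02,-0.3,0,0,0,0,0.01,-0.5,0,0,0,0,0.01,-0.5,0,0,0,0,0.01,-0.6,0,0,0,0,0.01,-0.6,0,0,0]}}

```text
time: 18.12
eef_pos: [489.7, 297.4, 243.6]
orientation: [2.207, 2.203, 0.033]
contact_force: [0.8, 1.0, 0.2]
gripper_width: 0.569
grasp_force: 0.0
```

```bash
python3 - <<'E'
from plan import *
p,M=cur();o=ctrl.get_obs();print(p,yaw_of(M),M[:,2],o["contact_force"],o["time"],o["qpos"])
plan([((540,130,250),0),((620,-60,250),0),((632,-128,235),10)],step=30)
E
```

```text
[489.7218307  297.40435703 243.62326377] -0.10026249327510225 [ 0.03102281 -0.00108049 -0.99951809] [0.77382222 1.03749254 0.24545364] 18.1167 [-0.86900498  0.25307303  0.23763818  1.87310651 -0.04710759  0.99845764
 -0.61610273]
-0.56,0.17,-0.02,0.04,0,0,  -0.56,0.17,-0.02,0,0,0,  -0.55,0.17,-0.02,0,0,0,  -0.56,0.17,-0.02,0,0,0,  -0.56,0.16,-0.02,0,0,0
-0.56,0.17,-0.02,0,0,0,  -0.54,0.23,0,0,0,0,  -0.54,0.23,0,0,0,0,  -0.55,0.23,0,0,0,0,  -0.54,0.23,0,0,0,0
-0.54,0.23,0,0,0,0,  -0.54,0.23,0,0,0,0,  -0.54,0.23,0,0,0,0,  -0.45,0.08,0.1,0,0,-0.07,  -0.46,0.06,0.1,0,0,-0.08
-0.46,0.02,0.11,0,0,-0.07
```

```bash
python3 - <<'E'
from plan import *
print(plane("top",[(334.9,194.9)],127))
t=np.load("s8.npz")["t"]; 
g=t[185:205,325:345].astype(int); m=(g.max(2)<75).astype(np.uint8); k,l,st,ce=cv2.connectedComponentsWithStats(m); print(st,ce+[325,185])
plan([((540,130,250),0),((620,-60,250),0),((625.6,-135,200),-2)],step=30)
E
```

```text
[[ 625.46897006 -132.80994635  127.        ]]
[[  0   0  20  20 376]
 [  8   7   5   6  24]] [[334.46542553 194.49202128]
 [335.04166667 194.625     ]]
-0.56,0.17,-0.02,0.04,0,0,  -0.56,0.17,-0.02,0,0,0,  -0.55,0.17,-0.02,0,0,0,  -0.56,0.17,-0.02,0,0,0,  -0.56,0.16,-0.02,0,0,0
-0.56,0.17,-0.02,0,0,0,  -0.54,0.23,0,0,0,0,  -0.54,0.23,0,0,0,0,  -0.55,0.23,0,0,0,0,  -0.54,0.23,0,0,0,0
-0.54,0.23,0,0,0,0,  -0.54,0.23,0,0,0,0,  -0.54,0.23,0,0,0,0,  -0.38,0.03,0.25,0,0,0.01,  -0.37,0.03,0.25,0,0,0.01
-0.38,0.03,0.25,0,0,0.01,  -0.37,0.04,0.26,0,0,0.01
```

{"op": "send_rows", "data": {"targets": [-0.56,0.17,-0.02,0.04,0,0,-0.56,0.17,-0.02,0,0,0,-0.55,0.17,-0.02,0,0,0,-0.56,0.17,-0.02,0,0,0,-0.56,0.16,-0.02,0,0,0], "gripper": 0.47}}

```text
time: 18.53
eef_pos: [532.0, 156.8, 248.0]
orientation: [2.223, 2.219, -0.0]
contact_force: [0.4, -0.1, -0.2]
gripper_width: 0.468
grasp_force: 0.0
```

{"op": "send_rows", "data": {"targets": [-0.56,0.17,-0.02,0,0,0,-0.54,0.23,0,0,0,0,-0.54,0.23,0,0,0,0,-0.55,0.23,0,0,0,0,-0.54,0.23,0,0,0,0]}}

```text
time: 18.95
eef_pos: [586.3, 20.1, 249.1]
orientation: [2.223, 2.219, -0.0]
contact_force: [0.1, 0.4, -0.1]
gripper_width: 0.469
grasp_force: 0.0
```

{"op": "send_rows", "data": {"targets": [-0.54,0.23,0,0,0,0,-0.54,0.23,0,0,0,0,-0.54,0.23,0,0,0,0,-0.38,0.03,0.25,0,0,0.01,-0.37,0.03,0.25,0,0,0.01]}}

```text
time: 19.37
eef_pos: [623.8, -98.8, 224.0]
orientation: [2.241, 2.2, 0.0]
contact_force: [0.3, -0.0, 0.0]
gripper_width: 0.468
grasp_force: 0.0
```

{"op": "send_rows", "data": {"targets": [-0.38,0.03,0.25,0,0,0.01,-0.37,0.04,0.26,0,0,0.01,0,0,0,0,0,0,0,0,0,0,0,0]}}

```text
time: 19.7
eef_pos: [625.3, -135.7, 197.8]
orientation: [-2.26, -2.182, 0.002]
contact_force: [0.5, 0.6, 0.4]
gripper_width: 0.472
grasp_force: 0.0
```

```bash
python3 - <<'E'
from plan import *
p,M=cur();o=ctrl.get_obs();print(p,yaw_of(M),M[:,2],o["contact_force"],o["time"],o["qpos"])
P,N=plan([((625.5,-134.5,160),-2,25),((625.5,-134.5,128),-2,16)])
print("arc");c=np.array([628.5,-61]); r=74; a0=267.5; g=[]
for k in range(1,14):
    t=-k*6.6; g.append(((*(c+r*np.array([np.cos(np.radians(a0+t)),np.sin(np.radians(a0+t))])),128),-2+t))
plan(g,dstep=7,p=P,M=N)
im,d=optics.capture("side"); s=im[255:335,240:320]; np.savez("s9.npz",im=im)
H=cv2.cvtColor(im,cv2.COLOR_RGB2HSV).astype(int)
m=(H[...,1]>120)&((H[...,0]<8)|(H[...,0]>170)); w=im.min(2)>130
for q in(m,w): print(cv2.connectedComponentsWithStats(q[268:305,262:298].astype(np.uint8))[2:])
E
```

```text
[ 625.34333656 -135.6637763   197.76945635] -2.000220549190983 [-1.41290662e-03 -8.06638910e-04 -9.99998677e-01] [0.50803538 0.59093964 0.37450188] 19.7 [-0.20375467  0.44200797  0.42074726  1.75491632 -0.20922363  0.99034285
  0.26182615]
0.01,0,0.38,0,0,0,  0.01,0,0.38,0,0,0,  0,0,0.32,0,0,0,  0,0,0.32,0,0,0
arc
0.01,-0.17,0,0,0,0.15,  0.01,-0.17,0,0,0,0.14,  0.01,-0.17,0,0,0,0.15,  0.01,-0.17,0,0,0,0.15,  0.01,-0.17,0,0,0,0.14
0.01,-0.17,0,0,0,0.15,  0.02,-0.17,0,0,0,0.15,  0.01,-0.17,0,0,0,0.14,  0.01,-0.17,0,0,0,0.15,  0.01,-0.17,0,0,0,0.15
0.01,-0.17,0,0,0,0.14,  0.01,-0.17,0,0,0,0.15,  0.01,-0.17,0,0,0,0.15
(array([[   0,    0,   36,   37, 1206],
       [  12,   22,   15,   11,  126]], dtype=int32), array([[17.34908789, 17.05140962],
       [18.94444444, 27.07936508]]))
(array([[   0,    0,   36,   37, 1147],
       [  10,    6,   18,   13,  185]], dtype=int32), array([[17.31822145, 18.95292066],
       [18.62702703, 12.09189189]]))
```

The gun stands upright and seated: cap and barrel pixels are within about 0.6 px of the start. Now I'll cage the knob and swing the cover home.

{"op": "send_rows", "data": {"targets": [0.01,0,0.38,0,0,0,0.01,0,0.38,0,0,0,0,0,0.32,0,0,0,0,0,0.32,0,0,0,0,0,0,0,0,0]}}

```text
time: 20.17
eef_pos: [625.0, -131.8, 126.3]
orientation: [-2.254, -2.185, 0.003]
contact_force: [-0.9, -0.4, -0.6]
gripper_width: 0.472
grasp_force: 0.0
```

{"op": "send_rows", "data": {"targets": [0.01,-0.17,0,0,0,0.15,0.01,-0.17,0,0,0,0.14,0.01,-0.17,0,0,0,0.15,0.01,-0.17,0,0,0,0.15,0.01,-0.17,0,0,0,0.14]}}

```text
time: 20.58
eef_pos: [586.6, -119.7, 130.0]
orientation: [2.786, 1.449, 0.003]
contact_force: [0.5, -0.4, -0.9]
gripper_width: 0.473
grasp_force: 0.9
```

{"op": "send_rows", "data": {"targets": [0.01,-0.17,0,0,0,0.15,0.02,-0.17,0,0,0,0.15,0.01,-0.17,0,0,0,0.14,0.01,-0.17,0,0,0,0.15,0.01,-0.17,0,0,0,0.15]}}

```text
time: 21.0
eef_pos: [560.9, -86.2, 130.0]
orientation: [3.086, 0.591, 0.004]
contact_force: [1.4, -1.6, 0.2]
gripper_width: 0.468
grasp_force: 0.8
```

{"op": "send_rows", "data": {"targets": [0.01,-0.1,0,0,0,0.1,0,0,0,0,0,0]}}

```text
time: 21.17
eef_pos: [559.3, -80.2, 129.5]
orientation: [-3.105, -0.474, -0.002]
contact_force: [0.4, -0.2, 0.0]
gripper_width: 0.468
grasp_force: 0.0
```

```bash
python3 - <<'E'
from plan import *
p,M=cur();o=ctrl.get_obs();print(p,yaw_of(M),o["contact_force"],o["time"],o["qpos"]); c=np.array([628.5,-61]); d=p[:2]-c; print(np.hypot(*d),np.degrees(np.arctan2(d[1],d[0]))%360)
E
```

```text
[559.29118819 -80.23892479 129.54450414] -72.62801317176374 [ 0.41295996 -0.18374768  0.01539885] 21.1667 [-0.53365092  0.47947239  0.72480688  1.99269163 -0.43076991  0.82449741
 -0.83315505]
71.83311115789283 195.5350661922265
```

{"op": "send_rows", "data": {"targets": [0,-0.08,0,0,0,0.07,0,-0.06,0,0,0,0.05,0,0,0,0,0,0]}}

```text
time: 21.42
eef_pos: [557.5, -74.7, 129.3]
orientation: [-3.124, -0.334, -0.002]
contact_force: [-0.6, -0.4, 0.8]
gripper_width: 0.472
grasp_force: 0.0
```

{"op": "send_rows", "data": {"targets": [0,-0.05,0,0,0,0.04,0,0,0,0,0,0]}}

```text
time: 21.58
eef_pos: [556.8, -72.8, 129.1]
orientation: [3.129, 0.285, 0.001]
contact_force: [1.0, -0.4, 0.8]
gripper_width: 0.471
grasp_force: 0.0
```

{"op": "send_rows", "data": {"targets": [0,-0.04,0,0,0,0,0,0,0,0,0,0]}}

```text
time: 21.75
eef_pos: [556.1, -71.0, 128.8]
orientation: [3.128, 0.285, 0.001]
contact_force: [-0.1, -0.6, 1.3]
gripper_width: 0.471
grasp_force: 0.3
```

{"op": "send_rows", "data": {"targets": [0,-0.04,0,0,0,0,0,0,0,0,0,0]}}

```text
time: 21.92
eef_pos: [555.6, -69.0, 128.6]
orientation: [3.129, 0.283, 0.0]
contact_force: [0.7, -2.4, 0.6]
gripper_width: 0.473
grasp_force: 0.5
```

{"op": "send_rows", "data": {"targets": [0,-0.04,0,0,0,0,0,0,0,0,0,0]}}

```text
time: 22.08
eef_pos: [555.2, -67.6, 128.6]
orientation: [3.128, 0.281, 0.0]
contact_force: [-0.2, -3.5, 0.8]
gripper_width: 0.464
grasp_force: 1.5
```

{"op": "send_rows", "data": {"targets": [0,-0.04,0,0,0,0,0,0,0,0,0,0]}}

```text
time: 22.25
eef_pos: [555.1, -67.1, 128.7]
orientation: [3.126, 0.279, 0.001]
contact_force: [2.4, -13.0, -1.9]
gripper_width: 0.47
grasp_force: 6.1
```

The push has met the stop (13 N, no more motion). I'll back off to the middle of the cage and rise.

{"op": "send_rows", "data": {"targets": [0,0.1,0,0,0,0,0,0.1,0,0,0,0,0,0,-0.2,0,0,0,0,0,-0.4,0,0,0,0,0,-0.6,0,0,0]}}

```text
time: 22.67
eef_pos: [555.5, -74.9, 188.1]
orientation: [3.128, 0.28, -0.006]
contact_force: [-0.2, -0.0, 0.6]
gripper_width: 0.471
grasp_force: 0.0
```

{"op": "send_rows", "data": {"targets": [0,0,-0.6,0,0,0,-0.4,0,-0.5,0,0,0,-0.6,0,0,0,0,0,-0.6,0,0,0,0,0,0,0,0,0,0,0]}}

```text
time: 23.08
eef_pos: [473.5, -90.7, 243.8]
orientation: [-3.126, -0.276, 0.001]
contact_force: [-0.1, -0.8, 0.8]
gripper_width: 0.469
grasp_force: 0.0
```

```bash
python3 - <<'E'
from plan import *
im,d=optics.capture("side"); t,_=optics.capture("top"); np.savez("s10.npz",im=im,t=t)
a=cv2.resize(im[150:340,220:340],None,fx=3,fy=3,interpolation=cv2.INTER_CUBIC)
b=cv2.resize(t[170:250,170:340],None,fx=2.5,fy=2.5,interpolation=cv2.INTER_CUBIC)
W=np.zeros((575,795,3),np.uint8);W[:570,:360]=a;W[:200,365:790]=b
cv2.imwrite("pics/c10.png",W[:,:,::-1]); p,M=cur();o=ctrl.get_obs();print(p,o["time"],o["contact_force"])
t0=np.load("top0.npz")["im"]
for T in(t0,t):
    g=T[212:223,313:324].astype(int).max(2)<75; print(cv2.connectedComponentsWithStats(g.astype(np.uint8))[2:])
E
```

```text
[477.55557897 -88.87253595 244.3400993 ] 23.1833 [0.1383916  0.67389458 0.72373772]
(array([[ 0,  0, 11, 11, 99],
       [ 3,  3,  5,  6, 22]], dtype=int32), array([[5.        , 4.96969697],
       [5.        , 5.13636364]]))
(array([[ 0,  0, 11, 11, 86],
       [ 1,  0,  5, 11, 35]], dtype=int32), array([[5.88372093, 4.86046512],
       [2.82857143, 5.34285714]]))
```

View pics/c10.png

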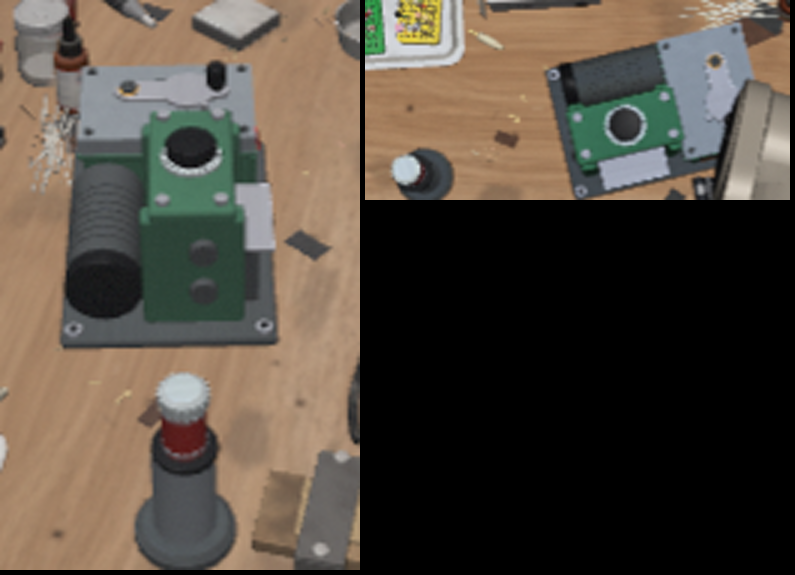

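The cover is home over the port, with its knob at side pixel (291,174.5), against (291,173) at the start. The gun stands upright in the grey stand and the other things are undisturbed. I'll hand in.

```bash
python3 -c "
from rig import ctrl
print(ctrl.hand_in())"
```

```text
the job is handed in; nothing more can be done
None
```

The job is handed in: the gun was pushed to its hard stop in the nipple and held for over a second, it is back upright in its grey stand, and the cover was swung home against its stop; about 23 s used.

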